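# Pin a strap in the tacking jig, gauge the root gap and hold it for tacking

### The job

Get the loose strap ready for tack welding. Put the locating pin fully home through the strap's eye and the jig, then slide the gap gauge into the tapered gap between strap and bolted-down plate where it is wide enough, in the last third of the gap by the strap's free end, until its flange sits on the plates. Let go of the gauge, push the outer edge of the strap with the fingers so that the gauge is nipped firmly between strap and plate, and finish while holding that push, as if a welder were about to tack it; leave the magnet, the square and the marker alone.

Things in the scene. Friction and masses are not known exactly. Their poses are not given: they have to be found in the camera images.
- jig: steel fixture plate 180 x 260 x 24 mm, fixed; origin at the centre of its underside (on the table). Its y runs along the gap from the pin end (-y) to the strap's free end (+y), x goes from the strap's side across to the bolted-down plate. The bolted-down plate's gap edge is the line x = +10 mm in this frame.
- jig_hole (a point): mouth of the jig's 13 mm through hole for the pin, in its top face (24 mm above the table; jig frame -19, -85 mm); axes as the jig
- fixed_plate: dark steel plate 55 x 200 x 12 mm bolted down flat on the jig; origin at the foot of the middle of its gap edge, on the jig's top face; the plate lies on its +x side, two nuts on it stand 17 mm above its top. It is fixed to the jig.
- strap: loose dark steel strap, 50 mm wide, 12 mm thick, 0.6 kg, flat on the jig; origin on the axis of its 14 mm eye, at its underside. y runs to the free end (160 mm from the eye), +x to the gap: gap edge x = +25 mm, outer edge x = -25 mm. At the start the eye is over the jig's hole within 1 mm. Set, the gap is 4 mm at the pin and 10 mm at the gauge; the strap starts swung open wider
- strap_eye (a point): centre of the strap's eye, half-way up its 12 mm thickness
- strap_edge (a point): point on the strap's outer edge, half-way up, 125 mm from the eye's axis toward the free end: a good place to push, toward jig +x, with 12 to 25 N (the strap's drag on the jig takes up to about 8 N of it). Axes as the strap
- pin: loose locating pin standing in the stand: red handle 24 mm diameter and 46 mm tall, origin at the handle's centre, z up; below the handle a plain 12 mm shank 33 mm long with a tapered tip. Its shoulder (underside of the handle) is 23 mm below the origin, the tip 56 mm below. Home, the shoulder rests on the strap's top, which is 36 mm above the table (origin 59 mm above it).
- gauge: gap gauge (90 g) in the stand: yellow upright tab 10 (x) x 26 (y) x 43 mm, origin at the tab's middle; below it a flange 36 (x) x 26 (y) x 3 mm, underside 24 mm below the origin, and under that a blade 10 mm thick (x), 26 long (y), 10 deep. In place the blade hangs in the gap, x across it, and the flange rests on both plates (origin 60 mm above the table)
- stand: wooden block 62 x 130 x 42 mm, fixed, origin at the centre of its underside; the pin stands in its hole (shoulder on top) at y = +36 mm, the gauge in its slot (flange on top) at y = -32 mm, in its frame. Lift each at least 40 mm to clear it
- magnet: bystander: red and grey arrow-shaped welding magnet, 69 x 102 x 14 mm, origin at the centre of its underside
- square: bystander: engineer's square 100 x 157 x 16 mm, origin at the centre of its underside
- marker: bystander: red and white paint marker, 135 mm long, origin at the centre of its underside
Things that resemble listed ones, but are neither listed nor needed, are in the scene too. Several things have the shape of the pin; the one meant has the colours described above.

How it is judged (in metres and radians):
On the way, in this order (a step that is already met when the one before it is completed fails the run):
1. the pin is fully home through the strap's eye and the jig's hole (z of pin in the frame of jig_hole below 0.0375 m and horizontal distance between each of pin, strap_eye and jig_hole below 0.003 m and angle between pin's own z axis and vertical below 0.08 rad), for 0.2 s.
2. the gauge hangs in the last third of the gap, flange down on the plates, let go (z of gauge in the frame of jig below 0.063 m and y of gauge in the frame of jig between 0.018 and 0.072 m and x of gauge in the frame of jig between -0.015 and 0.007 m and angle between gauge's own z axis and vertical below 0.15 rad and contact force between the fingers and gauge below 0.2 N), for 0.2 s.
At the end, for the whole second after the job is handed in: Fingers push the strap (3-40 N), at rest; gauge nipped with over 2 N on each side, untouched by the fingers, upright within 0.1 rad, square within 0.12 rad, flange down within 3 mm, centre 103-157 mm along the gap from the pin; pin home within 1.5 mm, strap flat (z of pin in the frame of jig_hole below 0.0375 m and horizontal distance between each of pin, strap_eye and jig_hole below 0.003 m and z of gauge in the frame of jig below 0.063 m and y of gauge in the frame of jig between 0.018 and 0.072 m and angle between gauge's own z axis and vertical below 0.1 rad and angle between the x axis of gauge and the x axis of jig, either way round below 0.12 rad and contact force between gauge and strap above 2 N and contact force between gauge and fixed_plate above 2 N and contact force between the fingers and strap between 3 and 40 N and contact force between the fingers and gauge below 0.2 N and angle between strap's own z axis and vertical below 0.03 rad and z of strap in the frame of jig below 0.0265 m and x of gauge in the frame of jig between 0.0025 and 0.0075 m and linear speed of strap below 0.01 m/s); the arm keeps its last pose, push and grip.
It fails at once if the magnet, the square or the marker is disturbed (moved more than 20 mm) (distance of any of magnet, square, marker from where it was at the start of the episode above 0.02 m).
It also fails if it takes over 72 s, if anything falls off the work surface, if the arm or the gripper's body presses on something with over 40 N, if the wrist force passes 120 N, or if a joint passes its speed limit or range.

### The arm

A 7-joint arm with a two-finger parallel gripper is mounted at the origin on a cart in front of the work surface, level with it; the furniture and walls round the work are solid. World frame = base frame: x ahead of the robot, y to its left, z up, the work surface at z = 0. Lengths are in mm, angles in rad, forces in N, time in s.
With the tool pointing down it reaches from about 425 to 925 mm from the base axis. Payload 6.8 kg.
Tool frame: the origin (TCP) lies between the finger pads; the fingertips stand 25 mm ahead of it and the grasp point (between the pads) lies 6 mm ahead of it (tip_reach is the distance from the TCP to the fingertips, in mm); z points along the fingers, y is the line along which they close (so a half turn about z gives the same grasp; the last joint's range is limited). The gripper opens to 88 mm and grips with 3 to 60 N. Pads are 20 mm wide; open, the fingers measure 115 mm over their backs; the gripper's body (75 mm by 178 mm) begins 61 mm behind the grasp point.
Start: joints at [1.157, 0.477, 0.022, 1.555, -0.011, 1.109, -0.083], TCP at [203.222, -643.699, 247.664] pointing down, gripper open.
Joint ranges: [-2.96, 2.96], [-0.34, 2.1], [-1.41, 1.46], [0.24, 2.44], [-1.37, 4.51], [0.17, 1.92], [-2.96, 2.96]. Speed limits (rad/s): [2.39, 2.39, 3.14, 3.14, 3.14, 3.14, 3.14].

### API

Orientations are given as a unit quaternion [w, x, y, z].
In Python, from bench import * gives the robot as it stands. The module is installed in compiled form; this text tells all that it offers.
- The arm moves only by the tool step_arm, never from a script. Its argument "commands" is a list of rows, each a list of 6 numbers: the shift along the tool's x, y, z in units of 0.5 m (1.0 is 0.5 m), then the turn, a rotation vector about the tool's x, y, z in units of pi/4 rad (1.0 is pi/4 rad). A call has 1 to 20 rows; each row shifts and turns the commanded pose from where the row before left it, along the tool's axes as they then stand; what a row does not reach is not made up. A row lasts 1/12 s, in which the tool goes at most 41.7 mm and 7.16 degrees, less where a joint would pass 70% of its speed; a pose out of reach is approached as far as the arm can. A call with a number of a shift or a turn outside -1 to 1 is refused whole. A call with a gripper value outside its range is refused whole. "jaw" is the opening, from -1 (shut) to 1 (fully open), set as the call begins (left out, the last holds). The fingers move at their own pace and stop on an object; "grip_force" is the grip in N (left out, the last holds). Time passes only in rows, so rows that do not move let the fingers close. It gives the time, the measured TCP pose, the force, the opening and the grip force at its end, in the units of the state.
- sense(): the state, without advancing time (a new reading comes with each control period).
- grab_frame(name): name is "scene" or "top" or "wrist"; returns a dict with "image" (384x512x3 uint8, red, green, blue), "range_z" (384x512 float32, mm along the optical axis (not along the pixel's ray), 0 where there is no reading), "mtx" (3x3 intrinsics, pixels), "world_from_camera" (4x4, takes a point from camera to world coordinates); the wrist camera has in their place "mount" (4x4, takes a point from camera to tool coordinates, whose origin is the TCP and whose axes are the flange's). Camera axes: x right, y down, z forward; pixel columns grow to the right and rows downward; lengths in mm; the calibration is good to about 2 mm. A picture is of the moment at which its call begins: read the wrist's pose just before it.
- hand_in(): hands the job in; it is judged then, once.
The state is a dict: "time_s": time; "joints": joint angles; "joint_vel": joint speeds; "joint_efforts": joint torques, N m; "position": TCP position; "ee_rot": TCP orientation; "contact_force": force on the tool from outside, world axes, zero at the start; "moment": the same for the moment, N m; "grip_width": finger opening in mm; "grip_force": force on a finger pad.
Only numpy, scipy, OpenCV 4.12 (cv2) and the standard library are available. Lean on these libraries where they do the work, as an engineer would, in place of code of your own. Each camera call takes 0.05 s, during which the arm holds its last target. There are 200 camera calls.

## Working session

There is one attempt and no reset: what is moved stays moved. The work goes in short steps, Python scripts to look and compute and a tool call to move; the robot and the scene stay as the last step left them, time stands still between calls to the robot, and variables do not carry over. Pictures are saved under pics/ and viewed, at most 12 in all, crops included, and the job is handed in when it is done.

Besides the shell and the picture viewer there is one more tool, called after "Request:" as name(argument=value, ...) on one line, values as JSON. step_arm: Moves the arm, as the interface text tells. Its arguments: {"type":"object","properties":{"commands":{"type":"array","items":{"type":"array","items":{"type":"number"}}},"jaw":{"type":"number"},"grip_force":{"type":"number"}},"required":["commands"]}

```bash
mkdir -p pics
python3 - <<'E'
from bench import *
import cv2, numpy as np, pickle
s=sense(); print(s)
d={}
for n in ("scene","top"):
    f=grab_frame(n); d[n]=f
    cv2.imwrite(f"pics/{n}0.png",cv2.resize(f["image"][:,:,::-1],(800,600)))
    print(n,f["mtx"].tolist(),np.round(f["world_from_camera"],3).tolist(), (f["range_z"]>0).mean())
pickle.dump(d,open("f0.pkl","wb"))
E
```

```text
{'time_s': 0.0, 'joints': array([ 1.1569085 ,  0.47776014,  0.02236729,  1.55646374, -0.01151229,
        1.10929285, -0.08305631]), 'joint_vel': array([ 0.00124337,  0.00134325,  0.00255589,  0.0001479 , -0.00059869,
       -0.00053677, -0.0010487 ]), 'joint_efforts': array([-7.26012950e-04, -5.82865655e+01,  1.53412376e+00, -2.72611302e+01,
       -5.43085963e-02,  1.69722049e-02,  1.44989817e-04]), 'position': array([ 203.00959671, -643.15587995,  246.70382118]), 'ee_rot': array([-8.74644313e-04,  9.88331398e-01,  1.52316255e-01, -2.02569132e-04]), 'contact_force': array([-0.26555224,  0.04505834,  0.63613491]), 'moment': array([-0.02944331,  0.0288856 ,  0.00125045]), 'grip_force': 0.0, 'grip_width': 87.9016680496222}
scene [[371.8891449346923, 0.0, 251.6413431026883], [0.0, 371.8891449346923, 187.64304891843122], [0.0, 0.0, 1.0]] [[-0.711, -0.293, 0.64, 19.899], [-0.703, 0.327, -0.632, 649.573], [-0.024, -0.899, -0.438, 434.144], [0.0, 0.0, 0.0, 1.0]] 0.9634806315104166
top [[369.1838576184662, 0.0, 252.17565151770623], [0.0, 369.1838576184662, 187.85613003394064], [0.0, 0.0, 1.0]] [[-0.02, -0.996, 0.087, 470.338], [-1.0, 0.02, -0.007, 88.657], [0.006, -0.087, -0.996, 930.865], [0.0, 0.0, 0.0, 1.0]] 0.9957631429036459
```

View pics/top0.png

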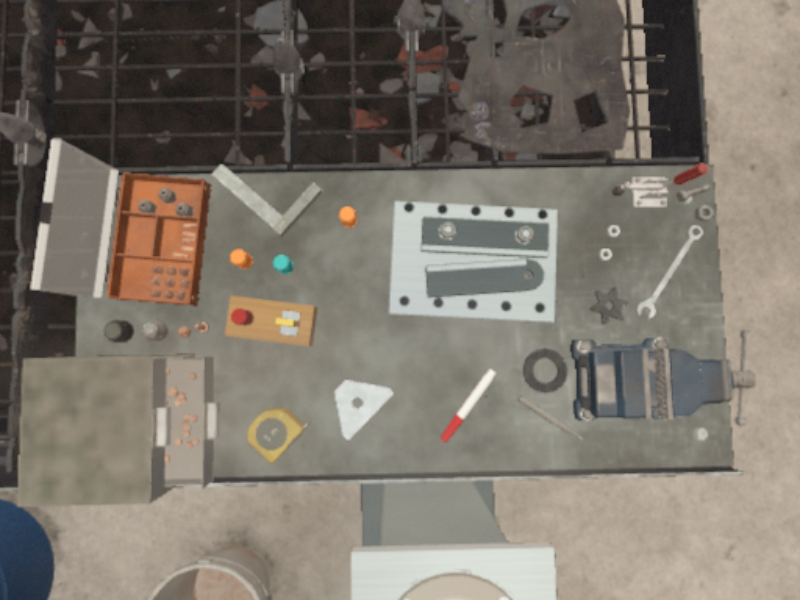

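View pics/scene0.png

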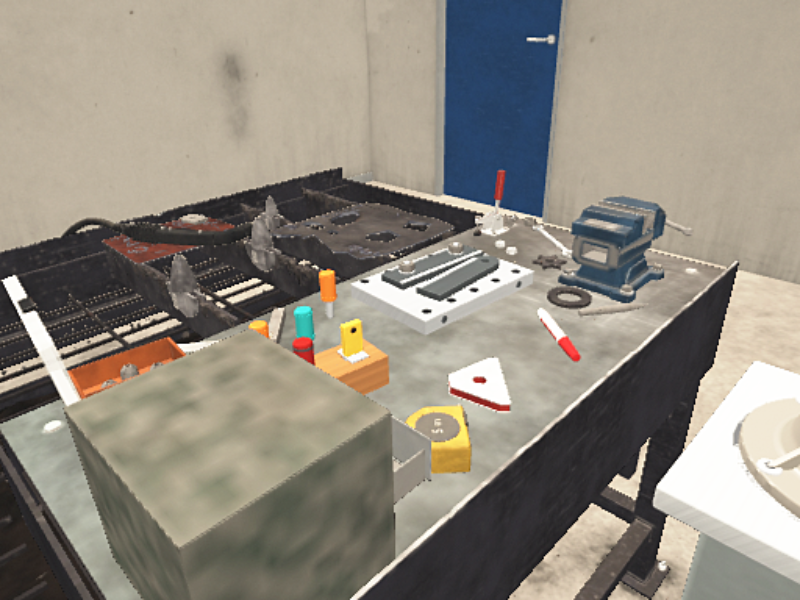

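Top view: jig at (390–556, 200–320) with the strap's eye at (530, 273). Red pin at (240, 317) and yellow gauge at (287, 322) are in the stand. Now I'll localise them with colour masks and rays.

```bash
cat > h.py <<'E'
import numpy as np, cv2
from scipy.spatial.transform import Rotation as R
def rot(q): return R.from_quat([q[1],q[2],q[3],q[0]]).as_matrix()
def tool(s):
    T=np.eye(4); T[:3,:3]=rot(s["ee_rot"]); T[:3,3]=s["position"]; return T
def ray(f,uv,z,T=None):
    """pixels (n,2) -> world points on plane height z"""
    T=f["world_from_camera"] if T is None else T
    uv=np.asarray(uv,float).reshape(-1,2)
    d=np.c_[uv,np.ones(len(uv))]@np.linalg.inv(f["mtx"]).T@T[:3,:3].T
    return T[:3,3]+d*((z-T[2,3])/d[:,2])[:,None]
def cloud(f,T=None):
    T=f["world_from_camera"] if T is None else T
    v,u=np.mgrid[:384,:512]; z=f["range_z"]
    p=np.stack([u,v,np.ones_like(u)],-1)@np.linalg.inv(f["mtx"]).T*z[...,None]
    return p@T[:3,:3].T+T[:3,3]
def hsv(f): return cv2.cvtColor(f["image"],cv2.COLOR_RGB2HSV)
def blobs(m,amin=20):
    c,_=cv2.findContours(m.astype(np.uint8),cv2.RETR_EXTERNAL,cv2.CHAIN_APPROX_NONE)
    return sorted([x for x in c if cv2.contourArea(x)>=amin],key=cv2.contourArea,reverse=True)
def rect(pts):
    """minAreaRect of world xy points: centre, (long,short), direction angle of the long side (rad, -pi/2..pi/2 about +y)"""
    b=cv2.boxPoints(cv2.minAreaRect(np.float32(pts[:,:2])))
    e=[b[1]-b[0],b[2]-b[1]]; e.sort(key=np.linalg.norm)
    l=e[1]*np.sign(e[1][1])
    return b.mean(0),(np.linalg.norm(e[1]),np.linalg.norm(e[0])),np.arctan2(-l[0],l[1])
E
python3 - <<'E'
import pickle; from h import *
f=pickle.load(open("f0.pkl","rb"))["top"]; H=hsv(f); P=cloud(f)
def show(n,m,z,k=3,amin=20):
    for c in blobs(m,amin)[:k]:
        p=ray(f,c[:,0],z); mm=np.zeros(m.shape,np.uint8); cv2.drawContours(mm,[c],-1,1,-1)
        zz=P[...,2][(mm>0)&(f["range_z"]>0)]
        r=rect(p); print(n,c[:,0].mean(0).round(0),"c",r[0].round(1),"size",np.round(r[1],1),"yaw",round(float(r[2]),4),"z",np.percentile(zz,[5,50,95]).round(1))
h,s,v=[H[...,i].astype(int) for i in range(3)]
Z=P[...,2]
reg=np.zeros(h.shape,bool); reg[120:212,235:370]=1
show("jig",reg&(v>150)&(s<60),24,2,500)
show("strap",reg&(v<110)&(Z>30)&(Z<42),36,2,300)
show("strapv",reg&(v<110),36,3,300)
show("red",((h<8)|(h>172))&(s>150)&(v>80),88,4)
show("yel",(h>22)&(h<34)&(s>140)&(v>120),88,4)
show("stand",(h>8)&(h<22)&(s>90)&(v>90),42,3,300)
E
```

```text
jig [303. 160.] c [609.7 -44.8] size [263.5 203.5] yaw -0.0711 z [21.5 26.5 39.1]
red [289. 274.] c [347.7   4.4] size [37.1 11.1] yaw 0.9492 z [11.4 14.7 18.5]
red [153. 202.] c [515.8 310.3] size [20.6 18.3] yaw -0.0198 z [85.9 88.2 90.4]
red [441. 112.] c [ 712.8 -359.2] size [39.7 12.6] yaw 0.3983 z [ 75.9  98.  124. ]
stand [102. 153.] c [642.5 445.9] size [199.8 140.2] yaw 1.4681 z [ 1.6  6.3 37. ]
stand [172. 205.] c [510.8 273.5] size [133.7  61.5] yaw -0.1409 z [39.8 43.1 88.2]
```

Request:
step_arm(commands=[[0,0,0,0,0,0.13],[0,0,0,0,0,0.13],[0,0,0,0,0,0.13],[0.042,-0.07,-0.006,0,0,0],[0.042,-0.07,-0.006,0,0,0],[0.042,-0.07,-0.006,0,0,0],[0.042,-0.07,-0.006,0,0,0],[0.042,-0.07,-0.006,0,0,0],[0.042,-0.07,-0.006,0,0,0],[0.042,-0.07,-0.006,0,0,0],[0.042,-0.07,-0.006,0,0,0],[0.042,-0.07,-0.006,0,0,0],[0.042,-0.07,-0.006,0,0,0],[0.042,-0.07,-0.006,0,0,0],[0.042,-0.07,-0.006,0,0,0],[0.042,-0.07,-0.006,0,0,0],[0.042,-0.07,-0.006,0,0,0],[0.042,-0.07,-0.006,0,0,0],[0.042,-0.07,-0.006,0,0,0],[0,0,0,0,0,0]])

```text
time_s: 1.77
position: [542.9, -74.6, 296.2]
ee_rot: [-0.002, 1.0, 0.005, 0.001]
contact_force: [0.3, 0.7, 0.4]
grip_width: 88.1
grip_force: 0.0
```

Run:
```python
from bench import *; from h import *; import pickle
s=sense(); f=grab_frame("wrist"); pickle.dump((s,f),open("w1.pkl","wb"))
print(s["position"],s["ee_rot"],s["time_s"]); print(f["mtx"].round(1).tolist(),np.round(f["mount"],3).tolist())
cv2.imwrite("pics/w1.png",cv2.resize(f["image"][:,:,::-1],(800,600)))
```

```text
[542.85332071 -74.63611726 296.17468166] [-0.00217441  0.99998158  0.00549669  0.00137542] 1.7667
[[277.3, 0.0, 253.2], [0.0, 277.3, 190.6], [0.0, 0.0, 1.0]] [[0.0, -0.961, -0.277, 75.867], [1.0, 0.0, -0.0, -0.292], [0.001, -0.277, 0.961, -137.263], [0.0, 0.0, 0.0, 1.0]]
```

View pics/w1.png

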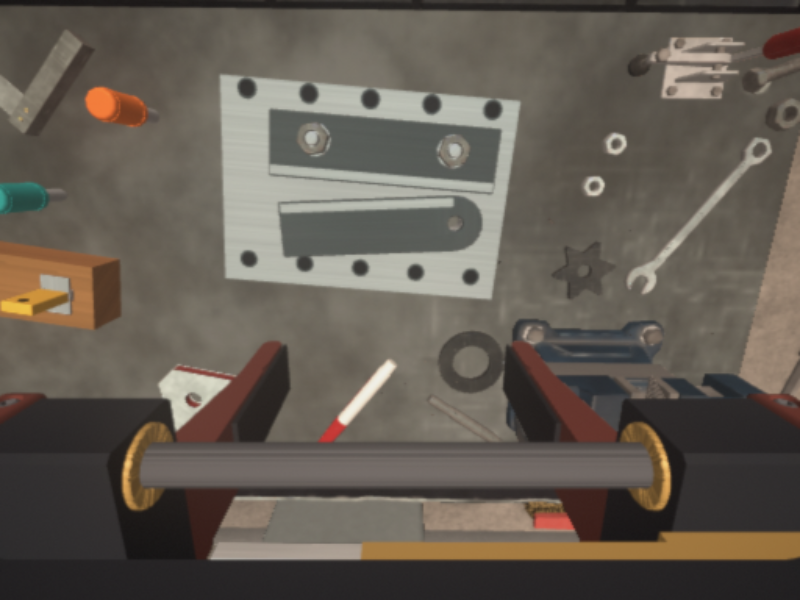

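Wrist view: jig corners at about (221,74), (520,101), (492,298) and (226,277), with the eye at (455,223). Next I'll fit these.

```bash
cat > jig.py <<'E'
from h import *
def jigfit(s,f,verbose=1):
    T=tool(s)@f["mount"]; H=hsv(f); h,ss,v=[H[...,i].astype(int) for i in range(3)]
    return T,h,ss,v
E
python3 - <<'E'
import pickle; from h import *
s,f=pickle.load(open("w1.pkl","rb")); T=tool(s)@f["mount"]; H=hsv(f); v=H[...,2].astype(int); sc=512/800
print("v along col 367@800:",v[40:200:4,int(340*sc)].tolist())
P=cloud(f,T)
for n,(u,w) in dict(jigtop=(240,230),strap=(350,235),plate=(380,150),table=(150,350),stand=(100,270)).items():
    print(n,P[int(w*sc),int(u*sc)].round(1),H[int(w*sc),int(u*sc)])
g=cv2.cvtColor(f["image"],cv2.COLOR_RGB2GRAY)
reg=np.zeros(g.shape,np.uint8); reg[int(60*sc):int(310*sc),int(205*sc):int(530*sc)]=1
m=(reg>0)&(g>105)
c=blobs(m,500)
print([cv2.contourArea(x) for x in c])
full=cv2.morphologyEx((reg>0).astype(np.uint8)*((g>105).astype(np.uint8)),cv2.MORPH_CLOSE,np.ones((3,3)))
hull=cv2.convexHull(c[0]); p=ray(f,hull[:,0],24,T); print("jig",rect(p))
q=cv2.approxPolyDP(hull,4,True)[:,0]; print(q.tolist(),ray(f,q,24,T)[:,:2].round(1).tolist())
# dark blobs in jig
hm=np.zeros(g.shape,np.uint8); cv2.fillConvexPoly(hm,hull,1); hm=cv2.erode(hm,np.ones((5,5)))
for x in blobs((hm>0)&(g<95),15):
    a=cv2.contourArea(x); M=cv2.moments(x); uv=[M["m10"]/M["m00"],M["m01"]/M["m00"]]
    z=36 if a>500 else 24
    print(round(a),np.round(uv,1),ray(f,[uv],z,T)[0,:2].round(1), [np.round(y,3) for y in rect(ray(f,x[:,0],z,T))] if a>500 else "")
E
```

```text
v along col 367@800: [122, 123, 123, 124, 189, 189, 191, 185, 182, 91, 93, 92, 93, 91, 94, 94, 94, 108, 189, 160, 180, 180, 118, 188, 94, 92, 93, 94, 93, 92, 92, 176, 185, 186, 184, 187, 132, 121, 123, 125]
jigtop [566.5  74.6  24.9] [ 33  15 186]
strap [564.8 -30.8  35.5] [53 11 93]
plate [638.5 -58.   34.4] [54 14 91]
table [432.2 192.1  -1. ] [ 19  43 102]
stand [528.8 207.9  31.4] [ 13 134  82]
[27597.0]
jig (array([601.27686, -40.4201 ], dtype=float32), (np.float32(294.32724), np.float32(221.19852)), np.float32(0.010103324))
[[333, 51], [338, 67], [314, 192], [301, 197], [206, 197], [143, 178], [131, 141], [131, 55], [162, 38], [281, 38]] [[697.6, -178.2], [677.9, -186.8], [500.4, -166.8], [492.1, -147.3], [490.3, -0.4], [519.3, 94.3], [574.8, 106.5], [689.9, 93.8], [711.0, 50.3], [712.6, -107.9]]
4587 [245.5  93.1] [642.2 -61.3] [array([641.704, -61.238], dtype=float32), array([196.022,  42.64 ], dtype=float32), np.float32(-0.07)]
3117 [243.7 147.8] [568.3 -59.2] [array([568.309, -58.912], dtype=float32), array([181.219,  50.416], dtype=float32), np.float32(0.154)]
84 [197.2  59.4] [685.4   4.6] 
80 [275.8  66.4] [ 677.7 -102.2] 
80 [314.9  70. ] [ 673.8 -155.7] 
80 [157.6  55.9] [689.1  58. ] 
78 [236.7  63. ] [681.4 -48.9] 
56 [230. 171.] [531.8 -38.1] 
54 [300.8 176.9] [ 524.  -145.2] 
54 [265.4 174. ] [527.8 -91.5] 
54 [158.9 165.1] [539.5  68.5]
```

```bash
cat >> h.py <<'E'
def go(s,xyz,yaw=None):
    """print turn (units about tool z) and shift (units, after the turn) to a target"""
    Rm=rot(s["ee_rot"]); y0=np.arctan2(Rm[1,0],Rm[0,0]); yaw=y0 if yaw is None else yaw
    Rt=R.from_euler("z",yaw).as_matrix()@np.diag([1,-1,-1])
    rv=R.from_matrix(Rm.T@Rt).as_rotvec()/(np.pi/4)
    d=Rt.T@(np.asarray(xyz)-s["position"])
    print("yaw now",round(y0,4),"turn",rv.round(4),"shift mm",d.round(2),"units",(d/500).round(4),"rows",round(np.linalg.norm(d)/41,1))
E
python3 - <<'E'
import pickle; from h import *
from bench import sense
s,f=pickle.load(open("w1.pkl","rb")); T=tool(s)@f["mount"]; g=cv2.cvtColor(f["image"],cv2.COLOR_RGB2GRAY)
print(g[134:152,280:304])
print("eye z36",ray(f,[[291,142.7]],36,T)[0].round(1))
H=hsv(f); h,ss,v=[H[...,i].astype(int) for i in range(3)]
m=np.zeros(g.shape,bool); m[115:170,170:315]=1
c=blobs(m&(g<105),500)[0]; q=cv2.approxPolyDP(c,2.5,True)[:,0]
print(np.c_[q,ray(f,q,36,T)[:,:2].round(1)].tolist())
go(sense(),[516,309.5,180],-0.072)
E
```

```text
[[ 93  93  92  93  94  94  94  92  92  91  91  91  92  91  92  92  92  94
   93  93  93  93  93  94]
 [ 93  93  92  92  93  94  93  92  91  91  91  92  91  91  92  92  92  93
   93  93  93  92  92  94]
 [ 92  92  92  92  93  93  93  92  91  91  91  91  91  92  92  92  93  93
   94  93  93  92  92  93]
 [ 92  93  91  92  93  94  93  93  91  90  91  90  90  89  90  92  92  93
   94  93  92  92  92  93]
 [ 93  92  91  91  93  94  93  93  88  88  96  98  92  83  86  90  92  93
   93  93  93  92  92  93]
 [ 93  93  92  92  94  94  94  95 103 110 112 111 106  91  86  85  90  94
   94  93  92  92  93  93]
 [ 93  92  92  92  94  94  95 103 113 116 117 114 109 101 103  91  85  92
   93  93  92  92  92  94]
 [ 93  93  92  92  94  95  96 106 115 116 116 115 109 100  96  92  83  92
   94  94  92  93  93  93]
 [ 92  93  92  93  93  95 102 113 117 116 116 115 110 101  98 100  79  91
   94  93  93  92  93  93]
 [ 94  93  92  92  94  94 101 115 117 116 116 117 114 107 108 110  81  91
   94  93  93  92  92  94]
 [ 92  93  92  92  93  93  98 115 119 119 121 123 121 117 110  92  81  92
   94  93  92  9
[... 558 characters left out ...]
 92  92  93  93  93  93  93  94
   93  92  93  92  92  93]
 [ 91  90  90  91  92  92  92  90  90  90  91  92  92  93  93  93  93  93
   93  92  92  91  92  93]]
eye z36 [ 576.3 -126.3   36. ]
[[307.0, 139.0, 581.8, -148.6], [304.0, 132.0, 591.4, -143.8], [294.0, 126.0, 599.5, -129.3], [289.0, 133.0, 589.8, -122.8], [179.0, 137.0, 582.5, 32.5], [182.0, 162.0, 546.7, 30.4], [190.0, 163.0, 545.4, 18.8], [190.0, 169.0, 536.6, 19.3], [199.0, 169.0, 536.7, 6.1], [197.0, 164.0, 544.1, 8.7], [200.0, 162.0, 547.1, 4.2], [293.0, 159.0, 553.1, -130.3], [305.0, 151.0, 564.8, -146.9]]
yaw now 0.0078 turn [-0.0027 -0.0008  0.1016] shift mm [ -52.99 -385.46  115.63] units [-0.106  -0.7709  0.2313] rows 9.9
```

Request:
step_arm(commands=[[0,0,0,-0.003,0,0.1],[-0.0106,-0.077,0.023,0,0,0],[-0.0106,-0.077,0.023,0,0,0],[-0.0106,-0.077,0.023,0,0,0],[-0.0106,-0.077,0.023,0,0,0],[-0.0106,-0.077,0.023,0,0,0],[-0.0106,-0.077,0.023,0,0,0],[-0.0106,-0.077,0.023,0,0,0],[-0.0106,-0.077,0.023,0,0,0],[-0.0106,-0.077,0.023,0,0,0],[-0.0106,-0.077,0.023,0,0,0],[0,0,0,0,0,0],[0,0,0,0,0,0]], jaw=0.3)

```text
time_s: 2.9
position: [515.8, 305.0, 178.5]
ee_rot: [0.002, 0.999, -0.038, -0.001]
contact_force: [0.1, -1.6, 0.4]
grip_width: 56.7
grip_force: 0.0
```

Run:
```python
from bench import *; from h import *; import pickle
s=sense(); f=grab_frame("wrist"); pickle.dump((s,f),open("w2.pkl","wb"))
T=tool(s)@f["mount"]; H=hsv(f); h,ss,v=[H[...,i].astype(int) for i in range(3)]; P=cloud(f,T)
print(s["position"],s["grip_width"])
for n,m in (("red",((h<8)|(h>172))&(ss>150)&(v>60)),("yel",(h>20)&(h<36)&(ss>120)&(v>90))):
    for c in blobs(m,100)[:3]:
        mm=np.zeros(m.shape,np.uint8); cv2.drawContours(mm,[c],-1,1,-1); p=P[(mm>0)&(f["range_z"]>0)]
        t=p[np.abs(p[:,2]-88)<4]
        print(n,c[:,0].mean(0).round(0),"n",len(p),"z",np.percentile(p[:,2],[5,50,95]).round(1), "top",t.mean(0).round(1) if len(t) else "",t.min(0).round(1) if len(t) else "",t.max(0).round(1) if len(t) else "")
cv2.imwrite("pics/w2.png",cv2.resize(f["image"][:,:,::-1],(800,600)))
go(s,[516,309.5,72],-0.072)
```

```text
[515.81635178 304.96517845 178.45435759] 56.717888015506176
red [245. 200.] n 535 z [86.1 88.  89. ] top [517.9 312.2  87.9] [506.5 300.7  85.1] [528.4 323.7  90.4]
red [246. 184.] n 151 z [53.1 65.6 76.7] top   
yel [323. 206.] n 281 z [87.1 88.1 89.1] top [507.8 245.2  88.1] [501.7 232.6  85.9] [513.7 257.3  89.7]
yaw now -0.0754 turn [ 0.0042  0.0028 -0.0044] shift mm [ -0.14  -4.54 106.45] units [-0.0003 -0.0091  0.2129] rows 2.6
```

View pics/w2.png

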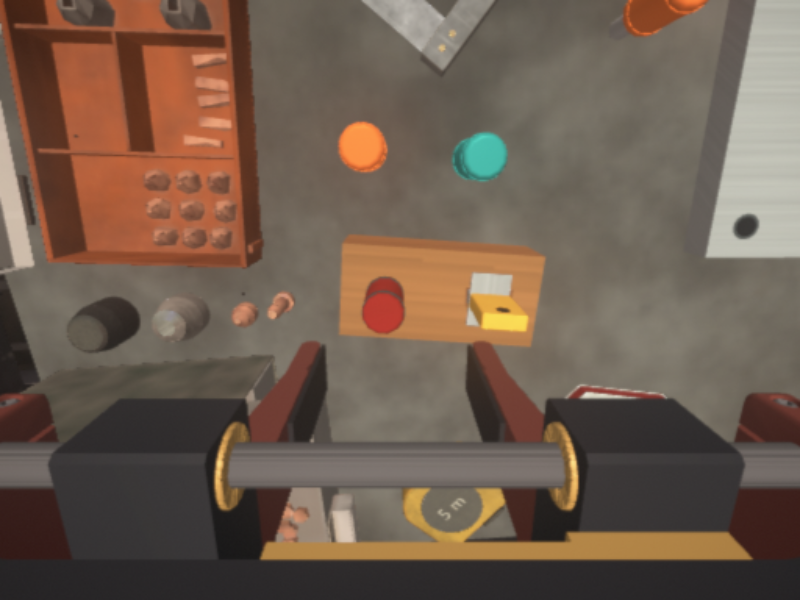

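Pin top is seen at (385, 310) and gauge top at (498, 318). In world that is pin (517.5, 312) and gauge (507.7, 245), and their 68 mm separation checks. Now I'll grasp the pin.

Request:
step_arm(commands=[[0.0024,-0.0142,0,0.004,0.003,-0.004],[0,0,0.06,0,0,0],[0,0,0.06,0,0,0],[0,0,0.05,0,0,0],[0,0,0.03,0,0,0],[0,0,0.013,0,0,0],[0,0,0,0,0,0]])

```text
time_s: 3.53
position: [519.4, 308.8, 72.2]
ee_rot: [0.001, 0.999, -0.039, 0.001]
contact_force: [-0.4, -0.2, -0.0]
grip_width: 56.8
grip_force: 0.0
```

Request:
step_arm(commands=[[0,0,0,0,0,0],[0,0,0,0,0,0],[0,0,0,0,0,0],[0,0,0,0,0,0],[0,0,0,0,0,0],[0,0,0,0,0,0],[0,0,0,0,0,0],[0,0,0,0,0,0],[0,0,0,0,0,0],[0,0,0,0,0,0]], jaw=-1, grip_force=35)

```text
time_s: 4.37
position: [519.5, 311.2, 73.9]
ee_rot: [-0.001, 0.999, -0.038, 0.002]
contact_force: [0.0, -1.2, 5.9]
grip_width: 23.6
grip_force: 35.0
```

Request:
step_arm(commands=[[0,0,-0.02,0,0,0],[0,0,-0.04,0,0,0],[0,0,-0.05,0,0,0],[0,0,-0.05,0,0,0],[0,0,-0.04,0,0,0],[0,0,0,0,0,0],[0,0,0,0,0,0],[0,0,0,0,0,0]])

```text
time_s: 5.03
position: [518.2, 310.1, 172.2]
ee_rot: [0.0, 0.999, -0.038, 0.001]
contact_force: [-0.1, -0.3, -1.7]
grip_width: 23.4
grip_force: 35.0
```

Run:
```python
from bench import *; from h import *; import pickle
s=sense(); f=grab_frame("wrist"); pickle.dump((s,f),open("w3.pkl","wb"))
print(s["position"],s["ee_rot"],s["grip_width"],s["grip_force"],s["contact_force"])
c=f["image"][140:260,190:320,::-1]
cv2.imwrite("pics/w3.png",cv2.resize(c,(650,600),interpolation=cv2.INTER_CUBIC))
go(s,[576.3,-126.3,168],-0.072)
```

```text
[518.18807709 310.14819063 172.2218172 ] [ 2.97541784e-04  9.99279011e-01 -3.79613529e-02  5.51919599e-04] 23.415017050002977 34.999712380813435 [-0.0742749  -0.26584516 -1.65759469]
yaw now -0.0759 turn [ 0.0007 -0.0014 -0.005 ] shift mm [ 89.36 431.14   4.22] units [0.1787 0.8623 0.0084] rows 10.7
```

View pics/w3.png

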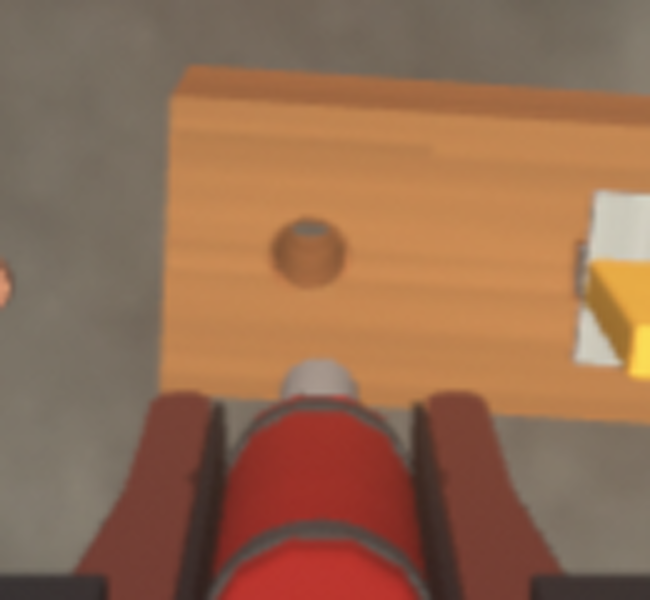

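The stand hole is seen at full-image pixel (252.0, 190.6), with the pin axis at u≈253.9. I'll carry the pin over the eye at the same relative height.

Request:
step_arm(commands=[[0.0163,0.0784,0.001,0,0,0],[0.0163,0.0784,0.001,0,0,0],[0.0163,0.0784,0.001,0,0,0],[0.0163,0.0784,0.001,0,0,0],[0.0163,0.0784,0.001,0,0,0],[0.0163,0.0784,0.001,0,0,0],[0.0163,0.0784,0.001,0,0,0],[0.0163,0.0784,0.001,0,0,0],[0.0163,0.0784,0.001,0,0,0],[0.0163,0.0784,0.001,0,0,0],[0.0163,0.0784,0.001,0,0,0],[0,0,0,0,0,0],[0,0,0,0,0,0],[0,0,0,0,0,0]])

```text
time_s: 6.25
position: [574.7, -125.2, 166.3]
ee_rot: [-0.001, 0.999, -0.038, 0.0]
contact_force: [-0.3, 1.8, -0.9]
grip_width: 23.5
grip_force: 35.0
```

Run:
```python
from bench import *; from h import *; import pickle
s=sense(); f=grab_frame("wrist"); pickle.dump((s,f),open("w4.pkl","wb"))
print(s["position"],s["ee_rot"],s["grip_width"],s["grip_force"],s["contact_force"])
c=f["image"][140:260,190:320,::-1]
cv2.imwrite("pics/w4.png",cv2.resize(c,(650,600),interpolation=cv2.INTER_CUBIC))
```

```text
[ 574.74367321 -125.21461065  166.27734612] [-8.81272517e-04  9.99278905e-01 -3.79590940e-02  2.58878416e-05] 23.498521431778308 35.00003530760296 [-0.29886399  1.77469829 -0.92032662]
```

View pics/w4.png

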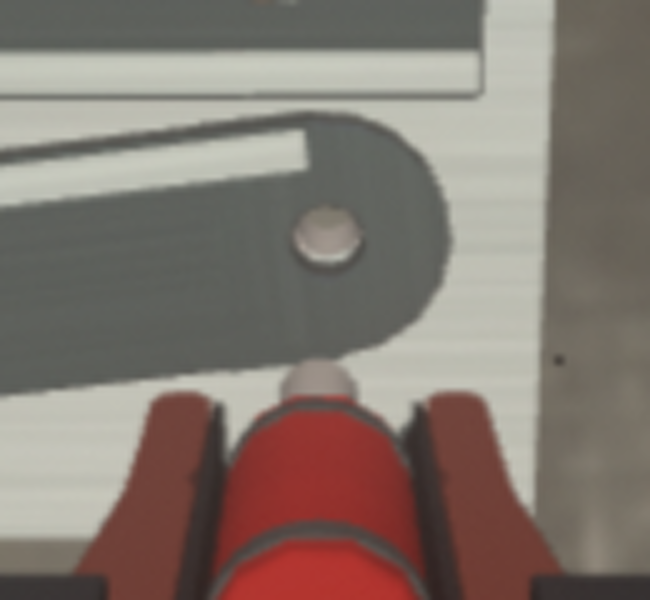

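The eye is at full-image (255.5, 187.3) and should be at about (253.7, 190.6). I'll shift +3.4 mm in tool x and +1.9 mm in y, then descend to just above it.

Request:
step_arm(commands=[[0.0068,0.0038,0,0,0,0],[0,0,0.04,0,0,0],[0,0,0.04,0,0,0],[0,0,0.03,0,0,0],[0,0,0.01,0,0,0],[0,0,0,0,0,0],[0,0,0,0,0,0],[0,0,0,0,0,0]])

```text
time_s: 6.97
position: [579.9, -127.6, 108.7]
ee_rot: [-0.0, 0.999, -0.038, 0.002]
contact_force: [0.1, 0.5, -0.8]
grip_width: 23.5
grip_force: 35.0
```

Run:
```python
from bench import *; from h import *; import pickle
s=sense(); f=grab_frame("wrist"); pickle.dump((s,f),open("w5.pkl","wb"))
print(s["position"],s["ee_rot"],s["grip_width"],s["grip_force"],s["contact_force"])
c=f["image"][160:260,200:310,::-1]
cv2.imwrite("pics/w5.png",cv2.resize(c,(660,600),interpolation=cv2.INTER_CUBIC))
```

```text
[ 579.85512415 -127.6234396   108.70680277] [-3.18336221e-04  9.99290920e-01 -3.75898446e-02  2.13517623e-03] 23.537799040795353 34.9998342100298 [ 0.11053156  0.54900168 -0.8003237 ]
```

View pics/w5.png

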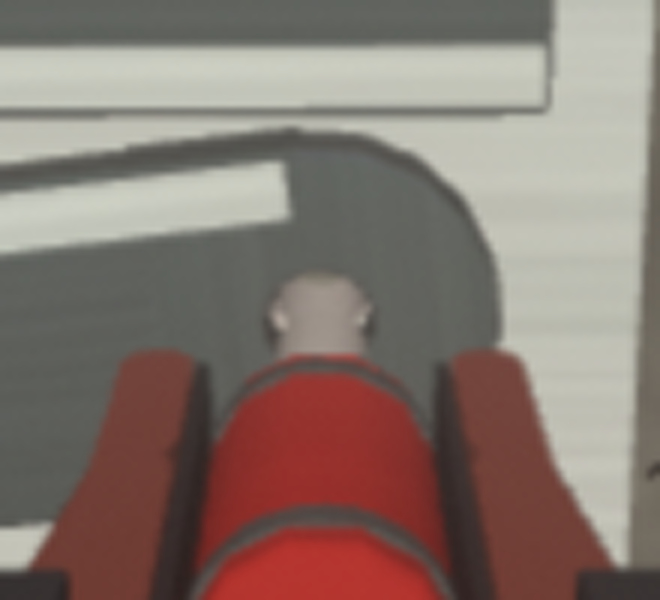

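The tip is centred over the eye laterally, and in x it is within about 0.5 mm. I'll nudge it and lower gently, watching the force.

Request:
step_arm(commands=[[-0.001,0,0.008,0,0,0],[0,0,0.008,0,0,0],[0,0,0.006,0,0,0],[0,0,0.006,0,0,0],[0,0,0.006,0,0,0],[0,0,0,0,0,0]])

```text
time_s: 7.52
position: [578.2, -127.9, 89.9]
ee_rot: [-0.0, 0.999, -0.038, 0.001]
contact_force: [0.6, 0.5, -0.5]
grip_width: 23.5
grip_force: 35.0
```

Request:
step_arm(commands=[[0,0,0.005,0,0,0],[0,0,0.005,0,0,0],[0,0,0.005,0,0,0],[0,0,0.005,0,0,0],[0,0,0,0,0,0]])

```text
time_s: 7.93
position: [578.3, -127.9, 80.1]
ee_rot: [-0.0, 0.999, -0.038, 0.001]
contact_force: [0.5, 0.4, -0.8]
grip_width: 23.5
grip_force: 35.0
```

Request:
step_arm(commands=[[0,0,0.005,0,0,0],[0,0,0.005,0,0,0],[0,0,0.005,0,0,0],[0,0,0.004,0,0,0],[0,0,0.004,0,0,0],[0,0,0.003,0,0,0],[0,0,0,0,0,0]])

```text
time_s: 8.52
position: [578.5, -127.9, 67.9]
ee_rot: [-0.0, 0.999, -0.038, 0.001]
contact_force: [-1.3, 0.7, 3.8]
grip_width: 23.6
grip_force: 35.0
```

Request:
step_arm(commands=[[0,0,0.002,0,0,0],[0,0,0.001,0,0,0],[0,0,0,0,0,0],[0,0,0,0,0,0]])

```text
time_s: 8.85
position: [578.6, -127.9, 67.8]
ee_rot: [-0.0, 0.999, -0.038, 0.001]
contact_force: [-5.6, 1.7, 15.7]
grip_width: 23.2
grip_force: 35.0
```

Request:
step_arm(commands=[[0,0,0,0,0,0],[0,0,0,0,0,0],[0,0,0,0,0,0],[0,0,0,0,0,0],[0,0,0,0,0,0],[0,0,0,0,0,0]], jaw=0)

```text
time_s: 9.35
position: [578.5, -128.0, 65.9]
ee_rot: [-0.0, 0.999, -0.038, 0.001]
contact_force: [-0.3, -0.2, 0.7]
grip_width: 43.9
grip_force: 0.0
```

Request:
step_arm(commands=[[0,0,-0.03,0,0,0],[0,0,-0.05,0,0,0],[0,0,-0.08,0,0,0],[0,0,-0.08,0,0,0],[0,0,-0.08,0,0,0],[0,0,0,0,0,0],[0,0,0,0,0,0],[0,0,0,0,0,0]])

```text
time_s: 10.02
position: [577.7, -128.2, 225.5]
ee_rot: [-0.0, 0.999, -0.038, 0.001]
contact_force: [-0.1, 0.7, 1.0]
grip_width: 44.0
grip_force: 0.0
```

Run:
```python
from bench import *; from h import *; import pickle
s=sense(); f=grab_frame("wrist"); pickle.dump((s,f),open("w6.pkl","wb"))
T=tool(s)@f["mount"]; H=hsv(f); h,ss,v=[H[...,i].astype(int) for i in range(3)]; P=cloud(f,T)
print(s["position"],s["ee_rot"])
m=((h<8)|(h>172))&(ss>150)&(v>60); m[200:]=m[200:]&False
for c in blobs(((h<8)|(h>172))&(ss>150)&(v>60),60)[:5]:
    mm=np.zeros(m.shape,np.uint8); cv2.drawContours(mm,[c],-1,1,-1); p=P[(mm>0)&(f["range_z"]>0)]
    print(c[:,0].mean(0).round(0),len(p),p.mean(0).round(1),np.percentile(p[:,2],[5,50,95]).round(1))
cv2.imwrite("pics/w6.png",cv2.resize(f["image"][:,:,::-1],(800,600)))
```

```text
[ 577.65355556 -128.16174662  225.53919124] [-2.60314187e-04  9.99277133e-01 -3.80049059e-02  8.78459551e-04]
[494.  22.] 603 [ 712.  -349.1   89.7] [ 74.4  90.4 102.3]
[253. 187.] 330 [ 577.  -127.2   82. ] [80.6 82.1 83.1]
```

View pics/w6.png

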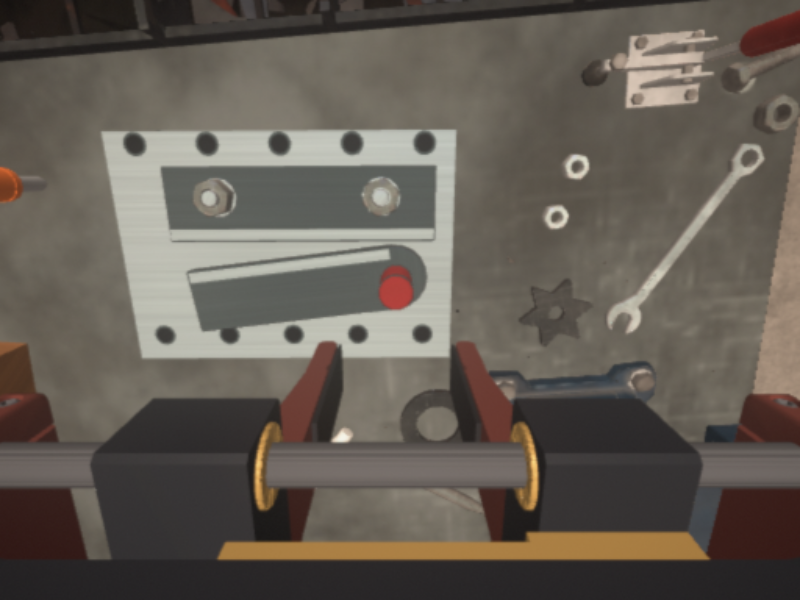

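The pin is home (top at z 82, as it should be). The tapered gap and bevelled edges are visible. I'll measure strap angle, bevels and bolt holes in the jig frame.

```bash
cat >> h.py <<'E'
JY=-0.075
J=np.eye(4); J[:3,:3]=R.from_euler("z",JY).as_matrix(); J[:2,3]=np.array([577.2,-127.5])-J[:2,:2]@[-19,-85]
def tojig(p): p=np.atleast_2d(p); return (p-J[:3,3])@J[:3,:3]
def fromjig(x,y,z): return J[:3,:3]@[x,y,z]+J[:3,3]
E
python3 - <<'E'
import pickle; from h import *
s,f=pickle.load(open("w6.pkl","rb")); T=tool(s)@f["mount"]; g=cv2.cvtColor(f["image"],cv2.COLOR_RGB2GRAY); P=cloud(f,T); sc=.64
print("J",J[:2,3])
# sample lines across in jig x at several y: height & grey
U=np.linalg.inv(T)
for y in (-40,0,30,45,60):
    r=[]
    for x in range(-80,70,2):
        z=36
        p=U@np.r_[fromjig(x,y,z),1]; q=f["mtx"]@p[:3]; u,v=q[:2]/q[2]
        r.append((x,int(g[int(round(v)),int(round(u))]),int(tojig(P[int(round(v)),int(round(u))])[0,2].round())))
    print(y," ".join(f"{a}:{b}/{c}" for a,b,c in r if -74<a<-40 or -22<a<24))
for u,v in ((165,334),(230,334)): print(P[int(v*sc),int(u*sc)].round(1))
m=np.zeros(g.shape,bool); m[int(240*sc):int(335*sc),int(180*sc):int(430*sc)]=1
c=blobs(m&(g<105),500)[0]; q=cv2.approxPolyDP(c,2,True)[:,0]; print(np.c_[q,tojig(ray(f,q,36,T))[:,:2].round(1)].tolist())
m[:]=0; m[int(160*sc):int(238*sc),int(150*sc):int(445*sc)]=1
c=blobs(m&(g<105),500)[0]; print([np.round(x,3) for x in rect(tojig(ray(f,c[:,0],36,T)))])
E
```

```text
J [602.51561266 -44.1626149 ]
-40 -72:188/24 -70:192/25 -68:192/24 -66:194/24 -64:191/24 -62:191/25 -60:193/24 -58:190/25 -56:191/24 -54:191/25 -52:192/26 -50:105/36 -48:93/37 -46:94/37 -44:94/37 -42:93/37 -20:93/36 -18:93/37 -16:94/36 -14:94/36 -12:96/37 -10:176/37 -8:186/36 -6:193/36 -4:188/36 -2:145/36 0:102/31 2:185/24 4:186/24 6:184/25 8:132/25 10:148/36 12:187/36 14:196/37 16:193/36 18:138/36 20:93/38 22:93/37
0 -72:81/24 -70:58/24 -68:58/24 -66:58/22 -64:59/26 -62:68/26 -60:97/25 -58:182/24 -56:178/25 -54:96/37 -52:94/37 -50:93/35 -48:93/36 -46:94/36 -44:93/36 -42:94/37 -20:94/36 -18:94/36 -16:117/36 -14:174/37 -12:190/36 -10:192/36 -8:183/37 -6:100/35 -4:159/23 -2:184/25 0:185/25 2:187/23 4:184/25 6:183/24 8:135/36 10:148/37 12:187/35 14:193/36 16:190/37 18:123/37 20:93/37 22:95/36
30 -72:186/24 -70:189/24 -68:189/24 -66:191/23 -64:189/25 -62:186/24 -60:177/25 -58:99/38 -56:95/36 -54:93/35 -52:93/37 -50:95/37 -48:95/35 -46:93/37 -44:95/36 -42:96/36 -20:96/36 -18:179/36 -16:191/36 -14:192/36 -12:183/37 -10:101/37 -8:110/30 -6:185/23 -4:184/23 -2:185/24 0:186/25 2:187/24 4:183/
[... 770 characters left out ...]
24 6:185/24 8:128/35 10:164/37 12:188/36 14:187/37 16:187/36 18:111/36 20:95/36 22:96/37
[541.1  67.9  25.6]
[536.5  14.2  24.1]
[[271.0, 171.0, -12.0, -106.4], [263.0, 160.0, 1.3, -96.7], [245.0, 157.0, 4.9, -75.3], [127.0, 172.0, -13.2, 66.9], [248.0, 158.0, 3.7, -78.9], [251.0, 165.0, -4.7, -82.4], [245.0, 168.0, -8.3, -75.2], [123.0, 182.0, -25.6, 73.4], [130.0, 210.0, -61.7, 69.3], [139.0, 209.0, -60.4, 57.9], [141.0, 213.0, -65.7, 56.0], [151.0, 213.0, -65.7, 43.4], [150.0, 210.0, -61.7, 44.2], [156.0, 207.0, -57.8, 36.3], [255.0, 197.0, -44.7, -87.2], [270.0, 185.0, -29.4, -105.5]]
[array([ 40.406, -14.234], dtype=float32), array([197.352,  42.639], dtype=float32), np.float32(-0.001)]
```

The depth shows the white bands are flat paint at z 36, so there is no bevel. The gap at y=45 spans about -11 to 8.7 in my frame, which leaves room for the gauge. On to the gauge.

Run:
```python
from bench import *; from h import *
go(sense(),[507.7,245,160],-0.141)
```

```text
yaw now -0.0759 turn [-0.0011  0.0002  0.0829] shift mm [-121.19 -359.56   64.6 ] units [-0.2424 -0.7191  0.1292] rows 9.4
```

Request:
step_arm(commands=[[0,0,0,-0.001,0,0.083],[-0.0242,-0.0719,0.013,0,0,0],[-0.0242,-0.0719,0.013,0,0,0],[-0.0242,-0.0719,0.013,0,0,0],[-0.0242,-0.0719,0.013,0,0,0],[-0.0242,-0.0719,0.013,0,0,0],[-0.0242,-0.0719,0.013,0,0,0],[-0.0242,-0.0719,0.013,0,0,0],[-0.0242,-0.0719,0.013,0,0,0],[-0.0242,-0.0719,0.013,0,0,0],[-0.0242,-0.0719,0.013,0,0,0],[0,0,0,0,0,0],[0,0,0,0,0,0],[0,0,0,0,0,0]])

```text
time_s: 11.23
position: [508.4, 243.7, 159.3]
ee_rot: [0.001, 0.998, -0.07, -0.0]
contact_force: [1.1, -0.3, 0.1]
grip_width: 44.2
grip_force: 0.0
```

Run:
```python
from bench import *; from h import *; import pickle
s=sense(); f=grab_frame("wrist"); pickle.dump((s,f),open("w7.pkl","wb"))
T=tool(s)@f["mount"]; H=hsv(f); h,ss,v=[H[...,i].astype(int) for i in range(3)]; P=cloud(f,T)
print(s["position"],s["grip_width"])
m=(h>20)&(h<36)&(ss>120)&(v>90); m[260:]=0
for c in blobs(m,80)[:2]:
    mm=np.zeros(m.shape,np.uint8); cv2.drawContours(mm,[c],-1,1,-1); p=P[(mm>0)&(f["range_z"]>0)]; t=p[np.abs(p[:,2]-88)<3]
    print(c[:,0].mean(0).round(0),len(t),t.mean(0).round(1) if len(t) else p.mean(0),t.min(0).round(1),t.max(0).round(1),rect(t)); 
# stand
st=(h>8)&(h<20)&(ss>90)&(np.abs(P[...,2]-42)<2); 
for c in blobs(cv2.morphologyEx(st.astype(np.uint8),cv2.MORPH_CLOSE,np.ones((5,5))),400)[:1]: print("stand",rect(ray(f,c[:,0],42,T)))
go(s,[507.7,245,76],-0.141)
```

```text
[508.42092973 243.72891915 159.29571644] 44.22145897055022
[252. 210.] 309 [507.8 245.1  88.2] [502.  232.7  86.3] [513.3 257.5  89.8] (array([507.69473, 245.06818], dtype=float32), (np.float32(24.134165), np.float32(8.215902)), np.float32(-0.1388934))
stand (array([512.137, 276.507], dtype=float32), (np.float32(130.12071), np.float32(62.03063)), np.float32(-0.14150907))
yaw now -0.141 turn [ 0.0027 -0.0001 -0.0001] shift mm [-0.89 -1.16 83.3 ] units [-0.0018 -0.0023  0.1666] rows 2.0
```

Request:
step_arm(commands=[[-0.0018,-0.0023,0,0.003,0,0],[0,0,0.05,0,0,0],[0,0,0.05,0,0,0],[0,0,0.04,0,0,0],[0,0,0.02,0,0,0],[0,0,0.006,0,0,0],[0,0,0,0,0,0],[0,0,0,0,0,0]])

```text
time_s: 11.95
position: [509.3, 246.3, 78.8]
ee_rot: [-0.002, 0.997, -0.071, 0.002]
contact_force: [0.2, -0.4, -0.4]
grip_width: 43.7
grip_force: 0.0
```

Request:
step_arm(commands=[[0,0,0,0,0,0],[0,0,0,0,0,0],[0,0,0,0,0,0],[0,0,0,0,0,0],[0,0,0,0,0,0],[0,0,0,0,0,0],[0,0,0,0,0,0],[0,0,0,0,0,0],[0,0,0,0,0,0]], jaw=-1, grip_force=25)

```text
time_s: 12.7
position: [509.0, 245.5, 78.7]
ee_rot: [-0.001, 0.997, -0.071, 0.002]
contact_force: [-1.9, -2.8, 5.9]
grip_width: 25.7
grip_force: 25.0
```

Request:
step_arm(commands=[[0,0,-0.02,0,0,0],[0,0,-0.04,0,0,0],[0,0,-0.05,0,0,0],[0,0,-0.05,0,0,0],[0,0,-0.04,0,0,0],[0,0,0,0,0,0],[0,0,0,0,0,0],[0,0,0,0,0,0]])

```text
time_s: 13.37
position: [507.8, 245.8, 177.4]
ee_rot: [-0.001, 0.998, -0.07, 0.001]
contact_force: [0.3, 0.3, -1.0]
grip_width: 25.5
grip_force: 25.0
```

Run:
```python
from bench import *; from h import *
go(sense(),fromjig(0,45,170),-0.075)
```

```text
yaw now -0.1411 turn [-0.0024 -0.0025 -0.0841] shift mm [116.16 237.02   7.45] units [0.2323 0.474  0.0149] rows 6.4
```

Request:
step_arm(commands=[[0,0,0,-0.002,-0.002,-0.084],[0.0332,0.0677,0.002,0,0,0],[0.0332,0.0677,0.002,0,0,0],[0.0332,0.0677,0.002,0,0,0],[0.0332,0.0677,0.002,0,0,0],[0.0332,0.0677,0.002,0,0,0],[0.0332,0.0677,0.002,0,0,0],[0.0332,0.0677,0.002,0,0,0],[0,0,0.04,0,0,0],[0,0,0.04,0,0,0],[0,0,0.02,0,0,0],[0,0,0,0,0,0],[0,0,0,0,0,0],[0,0,0,0,0,0]])

```text
time_s: 14.53
position: [606.7, 1.9, 121.3]
ee_rot: [-0.001, 0.999, -0.037, 0.001]
contact_force: [-0.6, 1.0, -1.3]
grip_width: 26.0
grip_force: 25.0
```

Run:
```python
from bench import *; from h import *; import pickle
s=sense(); f=grab_frame("wrist"); pickle.dump((s,f),open("w8.pkl","wb"))
T=tool(s)@f["mount"]; print(s["position"],s["grip_width"],s["contact_force"],tojig(s["position"]))
c=f["image"][120:260,170:340,::-1]
cv2.imwrite("pics/w8.png",cv2.resize(c,(680,560),interpolation=cv2.INTER_CUBIC))
go(s,fromjig(0,45,100),-0.075)
```

```text
[606.72865382   1.94274846 121.31486954] 26.029213090638716 [-0.62169775  1.03007201 -1.27131484] [[  0.74653615  46.29143474 121.31486954]]
yaw now -0.0739 turn [-0.0015 -0.0019  0.0014] shift mm [-0.75  1.29 21.31] units [-0.0015  0.0026  0.0426] rows 0.5
```

View pics/w8.png

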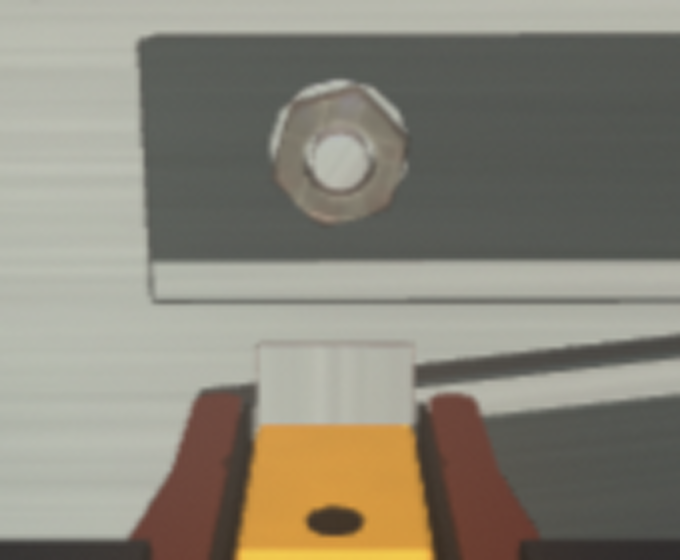

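The flange front edge (crop y≈342) and plate edge (crop y≈299) put the blade about 4.5 mm clear of the plate and 5 mm clear of the strap. Lowering now.

Request:
step_arm(commands=[[0,0,0.03,0,0,0],[0,0,0.03,0,0,0],[0,0,0.01,0,0,0],[0,0,0.005,0,0,0],[0,0,0.005,0,0,0],[0,0,0.005,0,0,0],[0,0,0,0,0,0]])

```text
time_s: 15.17
position: [606.8, 1.2, 78.6]
ee_rot: [-0.0, 0.999, -0.038, 0.001]
contact_force: [-0.4, 0.1, -1.3]
grip_width: 25.4
grip_force: 25.0
```

Request:
step_arm(commands=[[0,0,0.004,0,0,0],[0,0,0.004,0,0,0],[0,0,0.003,0,0,0],[0,0,0,0,0,0],[0,0,0,0,0,0]])

```text
time_s: 15.58
position: [606.6, 1.2, 72.8]
ee_rot: [-0.0, 0.999, -0.038, 0.001]
contact_force: [0.5, 0.3, -1.4]
grip_width: 26.1
grip_force: 25.0
```

Request:
step_arm(commands=[[0,0,0.002,0,0,0],[0,0,0.002,0,0,0],[0,0,0,0,0,0],[0,0,0,0,0,0]])

```text
time_s: 15.92
position: [606.6, 1.2, 72.7]
ee_rot: [-0.0, 0.999, -0.038, 0.001]
contact_force: [-6.9, -0.7, 16.0]
grip_width: 26.0
grip_force: 25.0
```

Request:
step_arm(commands=[[0,0,-0.002,0,0,0],[0,0,0,0,0,0],[0,0,0,0,0,0],[0,0,0,0,0,0],[0,0,0,0,0,0],[0,0,0,0,0,0]], jaw=0)

```text
time_s: 16.42
position: [606.4, 1.2, 71.5]
ee_rot: [-0.0, 0.999, -0.038, 0.0]
contact_force: [0.0, 1.3, 0.1]
grip_width: 44.0
grip_force: 0.0
```

Request:
step_arm(commands=[[0,0,-0.03,0,0,0],[0,0,-0.06,0,0,0],[0,0,-0.08,0,0,0],[-0.04,0,-0.06,0,0,0],[-0.08,0,0,0,0,0],[0,0,0,0,0,0],[0,0,0,0,0,0],[0,0,0,0,0,0]], jaw=-1)

```text
time_s: 17.08
position: [546.8, 5.4, 186.8]
ee_rot: [-0.0, 0.999, -0.038, 0.001]
contact_force: [0.3, -0.2, 0.9]
grip_width: 0.5
grip_force: 0.0
```

Run:
```python
from bench import *; from h import *; import pickle
s=sense(); f=grab_frame("wrist"); pickle.dump((s,f),open("w9.pkl","wb"))
T=tool(s)@f["mount"]; print(s["position"],tojig(s["position"]),s["grip_width"])
cv2.imwrite("pics/w9.png",cv2.resize(f["image"][:,:,::-1],(800,600)))
H=hsv(f); h,ss,v=[H[...,i].astype(int) for i in range(3)]; P=cloud(f,T)
m=(h>20)&(h<36)&(ss>120)&(v>90); m[260:]=0
for c in blobs(m,80)[:1]:
    mm=np.zeros(m.shape,np.uint8); cv2.drawContours(mm,[c],-1,1,-1); p=tojig(P[(mm>0)&(f["range_z"]>0)]); t=p[p[:,2]>78.5]
    print("gauge",t.mean(0).round(1),t.min(0).round(1),t.max(0).round(1),rect(t)[1:])
g=cv2.cvtColor(f["image"],cv2.COLOR_RGB2GRAY); U=np.linalg.inv(T)
for y in (-40,0,25,70):
    r=[]
    for x in range(-74,-40,1):
        p=U@np.r_[fromjig(x,y,36),1]; q=f["mtx"]@p[:3]; u,w=(q[:2]/q[2]).round().astype(int); r.append((x,P[w,u,2]))
    print(y,"outer edge x",[a for a,b in r if b>31][:1])
go(s,fromjig(-78,36,140),-0.075)
```

```text
[546.75228042   5.42943073 186.80041757] [[-59.32248884  45.27430321 186.80041757]] 0.46305946485983046
gauge [-0.8 46.2 82.1] [-5.3 33.9 80.1] [ 3.4 58.  84.6] ((np.float32(24.0918), np.float32(8.595483)), np.float32(0.0023247905))
-40 outer edge x [-50]
0 outer edge x [-55]
25 outer edge x [-58]
70 outer edge x [-63]
yaw now -0.0751 turn [-0.0008 -0.0019 -0.0002] shift mm [-18.68   9.27  46.8 ] units [-0.0374  0.0185  0.0936] rows 1.2
```

View pics/w9.png

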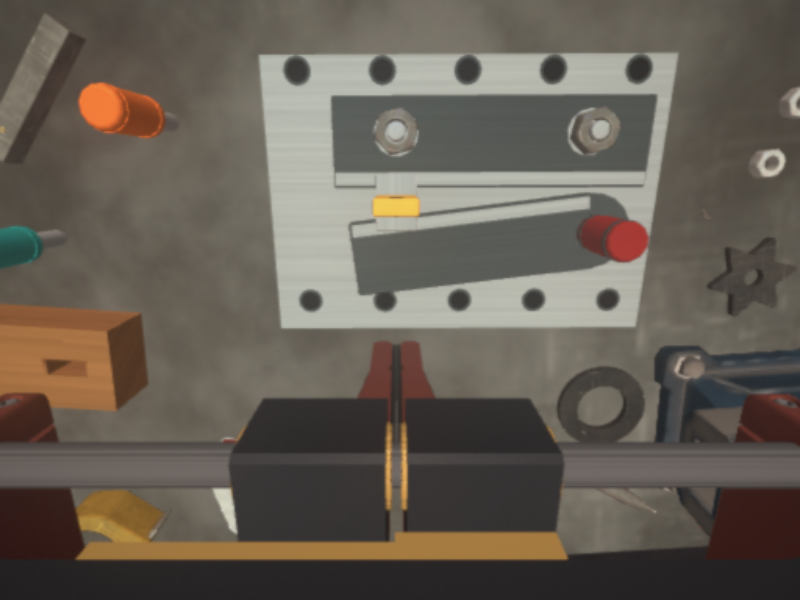

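The gauge is seated at about (396, 206): top at z 82, square to the plate, and let go. Next I'll come down outside the strap with closed fingers.

Request:
step_arm(commands=[[-0.041,0.0185,0,0,-0.002,0],[0,0,0.06,0,0,0],[0,0,0.07,0,0,0],[0,0,0.07,0,0,0],[0,0,0.05,0,0,0],[0,0,0.013,0,0,0],[0,0,0,0,0,0],[0,0,0,0,0,0],[0,0,0,0,0,0]])

```text
time_s: 17.88
position: [527.0, -1.8, 56.6]
ee_rot: [-0.001, 0.999, -0.038, 0.001]
contact_force: [0.3, 0.3, 1.6]
grip_width: 0.5
grip_force: 0.0
```

Run:
```python
from bench import *; from h import *
s=sense(); print(s["position"],tojig(s["position"]),s["contact_force"],s["time_s"]); go(s,fromjig(-72,36,53),-0.075)
```

```text
[526.98535481  -1.79801331  56.6473057 ] [[-78.49229575  36.58604687  56.6473057 ]] [0.28781684 0.33039974 1.55752896] 17.8833
yaw now -0.0753 turn [-0.0017 -0.0027 -0.0004] shift mm [6.49 0.59 3.65] units [0.013  0.0012 0.0073] rows 0.2
```

Request:
step_arm(commands=[[0,0,0.007,0,0,0],[0.004,0,0,0,0,0],[0.004,0,0,0,0,0],[0.004,0,0,0,0,0],[0,0,0,0,0,0],[0,0,0,0,0,0]])

```text
time_s: 18.38
position: [531.6, -2.5, 51.9]
ee_rot: [-0.0, 0.999, -0.038, -0.0]
contact_force: [0.1, 0.3, -0.2]
grip_width: 0.2
grip_force: 0.0
```

Request:
step_arm(commands=[[0.004,0,0,0,0,0],[0.004,0,0,0,0,0],[0.004,0,0,0,0,0],[0,0,0,0,0,0],[0,0,0,0,0,0]])

```text
time_s: 18.8
position: [535.1, -2.6, 51.3]
ee_rot: [-0.0, 0.999, -0.037, -0.003]
contact_force: [-5.9, 2.0, 5.3]
grip_width: 0.4
grip_force: 3.1
```

Request:
step_arm(commands=[[0,0,-0.004,0,0,0],[0.004,0,0,0,0,0],[0.004,0,0,0,0,0],[0,0,0,0,0,0],[0,0,0,0,0,0],[0,0,0,0,0,0]])

```text
time_s: 19.3
position: [541.6, -3.2, 53.7]
ee_rot: [-0.0, 0.999, -0.038, -0.0]
contact_force: [0.7, 1.1, -1.7]
grip_width: 0.2
grip_force: 0.7
```

Request:
step_arm(commands=[[0.002,0,0,0,0,0],[0.002,0,0,0,0,0],[0.002,0,0,0,0,0],[0,0,0,0,0,0],[0,0,0,0,0,0],[0,0,0,0,0,0]])

```text
time_s: 19.8
position: [542.0, -3.3, 53.5]
ee_rot: [-0.0, 0.999, -0.037, -0.003]
contact_force: [-8.4, 2.0, 6.4]
grip_width: 0.5
grip_force: 4.3
```

Run:
```python
from bench import *; from h import *; import pickle
s=sense(); f=grab_frame("wrist"); pickle.dump((s,f),open("w10.pkl","wb"))
T=tool(s)@f["mount"]; print(tojig(s["position"]),s["contact_force"])
P=cloud(f,T); H=hsv(f); h,ss,v=[H[...,i].astype(int) for i in range(3)]; U=np.linalg.inv(T)
m=(h>20)&(h<36)&(ss>120)&(v>90); m[260:]=0
for c in blobs(m,80)[:1]:
    mm=np.zeros(m.shape,np.uint8); cv2.drawContours(mm,[c],-1,1,-1); p=tojig(P[(mm>0)&(f["range_z"]>0)]); t=p[p[:,2]>78.5]
    print("gauge",t.mean(0).round(1),rect(t)[1:],p.mean(0))
for y in (-60,-50,-40,-10,0,15,70):
    r=[]
    for x in np.arange(-30,12,.5):
        p=U@np.r_[fromjig(x,y,36),1]; q=f["mtx"]@p[:3]; u,w=(q[:2]/q[2]).round().astype(int)
        if 0<=u<512 and 0<=w<384: r.append((x,P[w,u,2]))
    lo=[a for a,b in r if b<28]; print(y,"gap",lo[:1],lo[-1:])
cv2.imwrite("pics/w10.png",cv2.resize(f["image"][:,:,::-1],(800,600)))
```

```text
[[-63.39053082  36.26424489  53.50341205]] [-8.41058032  2.01012206  6.4459355 ]
gauge [ 3.5 45.  82.1] ((np.float32(23.342672), np.float32(8.349044)), np.float32(0.030237954)) [ 3.45870749 44.97993884 82.14597946]
-60 gap [np.float64(4.5)] [np.float64(8.0)]
-50 gap [np.float64(4.0)] [np.float64(8.0)]
-40 gap [np.float64(3.5)] [np.float64(8.0)]
-10 gap [np.float64(1.5)] [np.float64(8.0)]
0 gap [np.float64(1.0)] [np.float64(8.0)]
15 gap [np.float64(0.0)] [np.float64(8.0)]
70 gap [np.float64(-2.5)] [np.float64(7.5)]
```

Request:
step_arm(commands=[[0.002,0,0,0,0,0],[0.002,0,0,0,0,0],[0,0,0,0,0,0],[0,0,0,0,0,0],[0,0,0,0,0,0],[0,0,0,0,0,0]])

```text
time_s: 20.35
position: [542.3, -3.4, 53.2]
ee_rot: [0.0, 0.999, -0.037, -0.004]
contact_force: [-12.5, 1.3, 10.0]
grip_width: 0.7
grip_force: 6.5
```

Request:
step_arm(commands=[[0.002,0,-0.001,0,0,0],[0.002,0,-0.001,0,0,0],[0.001,0,0,0,0,0],[0,0,0,0,0,0],[0,0,0,0,0,0],[0,0,0,0,0,0],[0,0,0,0,0,0],[0,0,0,0,0,0],[0,0,0,0,0,0]])

```text
time_s: 21.1
position: [542.6, -3.4, 53.3]
ee_rot: [0.0, 0.999, -0.037, -0.006]
contact_force: [-16.7, 3.1, 9.0]
grip_width: 0.4
grip_force: 8.1
```

Run:
```python
from bench import *; from h import *; import pickle
s=sense(); f=grab_frame("wrist")
T=tool(s)@f["mount"]; print(tojig(s["position"]),s["contact_force"],s["time_s"],s["joint_vel"].round(3))
P=cloud(f,T); H=hsv(f); h,ss,v=[H[...,i].astype(int) for i in range(3)]; U=np.linalg.inv(T)
m=(h>20)&(h<36)&(ss>120)&(v>90); m[260:]=0
for c in blobs(m,80)[:1]:
    mm=np.zeros(m.shape,np.uint8); cv2.drawContours(mm,[c],-1,1,-1); p=tojig(P[(mm>0)&(f["range_z"]>0)]); t=p[p[:,2]>78.5]
    print("gauge",t.mean(0).round(1),rect(t)[1:])
for c in blobs(((h<8)|(h>172))&(ss>150)&(v>60),60)[:4]:
    p=P[tuple(c[:,0].T[::-1])]; print("red",tojig(p).mean(0).round(1),p[:,2].max())
for y in (-60,-10,15,70):
    r=[]
    for x in np.arange(-30,12,.5):
        p=U@np.r_[fromjig(x,y,36),1]; q=f["mtx"]@p[:3]; u,w=(q[:2]/q[2]).round().astype(int); r.append((x,P[w,u,2]))
    lo=[a for a,b in r if b<28]; print(y,"gap",lo[:1],lo[-1:], "strap z",np.median([b for a,b in r if -25<a<-10]))
cv2.imwrite("pics/w11.png",cv2.resize(f["image"][:,:,::-1],(800,600)))
```

```text
[[-62.77775385  36.20013875  53.34813948]] [-16.70012152   3.07710407   8.95360085] 21.1 [-0.    -0.001 -0.001  0.    -0.001 -0.    -0.   ]
gauge [ 3.6 45.  82.2] ((np.float32(23.680927), np.float32(8.43545)), np.float32(0.029977866))
red [-19.6 -78.6  58.2] 189.64297100797472
-60 gap [np.float64(4.5)] [np.float64(8.0)] strap z 35.92300095023012
-10 gap [np.float64(1.5)] [np.float64(8.0)] strap z 36.2244352050117
15 gap [np.float64(0.5)] [np.float64(8.0)] strap z 36.35186929591538
70 gap [np.float64(-2.5)] [np.float64(8.0)] strap z 36.45674732458613
```

View pics/w11.png

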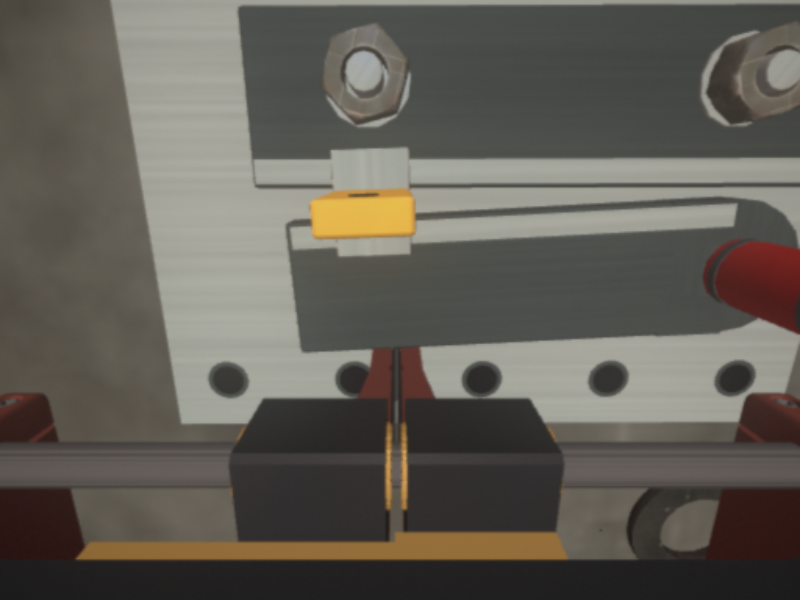

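The gauge is nipped with a steady push. I'll add a little more force, settle, and hand in.

Request:
step_arm(commands=[[0.002,0,-0.001,0,0,0],[0.001,0,0,0,0,0],[0,0,0,0,0,0],[0,0,0,0,0,0],[0,0,0,0,0,0],[0,0,0,0,0,0],[0,0,0,0,0,0],[0,0,0,0,0,0],[0,0,0,0,0,0],[0,0,0,0,0,0],[0,0,0,0,0,0],[0,0,0,0,0,0]])

```text
time_s: 22.15
position: [542.8, -3.4, 53.4]
ee_rot: [0.001, 0.999, -0.037, -0.008]
contact_force: [-18.0, 3.4, 8.1]
grip_width: 0.4
grip_force: 9.3
```

```bash
python3 -c "
from bench import *
print(sense()['contact_force']); print(hand_in())"
```

```text
[-18.02023103   3.42112818   8.12784872]
the job is handed in; nothing more can be done
None
```

The job is handed in, with no verdict returned: the pin is home, the gauge is seated about 130 mm along the gap from the pin and nipped, and the fingers are holding about an 18 N push on the strap's outer edge.

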